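Hold the sample torch to the light meter

ROBOT

A 7-joint arm with a two-finger parallel gripper is mounted at the origin on the work surface. World frame = base frame: x ahead of the robot, y to its left, z up, the work surface at z = 0. Lengths are in m, angles in degrees, forces in N, time in s.
With the tool pointing down it reaches from about 0.35 to 0.9 m from the base axis. Payload 7.2 kg.
Tool frame: the origin (TCP) lies at the very end of the fingers, on their centre line; the grasp point (between the pads) lies 19 mm behind it (env.hold_point_z is the distance from the TCP to the grasp point, in m); z points along the fingers, x is the direction in which the jaws open and shut, and the axes are right-handed (so a half turn about z gives the same grasp; the last joint's range is limited). The gripper opens to 85 mm and grips with 20 to 120 N. Pads are 22 mm wide; open, the fingers measure 114 mm over their backs; the gripper's body (76 mm by 85 mm) begins 54 mm behind the grasp point. The pads swing forward as they close: fully open they stand 13 mm farther back than shut.
Start: joints at [60.035, 23.554, -0.728, 91.456, 0.321, 64.991, -4.71], TCP at [0.275, -0.561, 0.231] pointing down, gripper open.
Joint ranges: [-169.25, 169.25], [-16.82, 113.86], [-84.01, 82.57], [7.8, 145.47], [-59.2, 239.2], [7.22, 106.19], [-163.78, 163.78]. Speed limits (degrees/s): [136.94, 136.94, 172.46, 172.46, 180, 180, 180].

INTERFACE

Orientations are given as a 3x3 rotation matrix whose columns are the frame's x, y, z axes.
In Python, from cell import env gives the robot as it stands.
- The arm moves only by the tool drive_tool, never from a script. Its argument "moves" is a list of rows, each a list of 6 numbers: the shift along the tool's x, y, z in mm, then the turn, a rotation vector about the tool's x, y, z in degrees. In form: [[tx, ty, tz, wx, wy, wz], ...]. A call has 1 to 5 rows; each row shifts and turns the commanded pose from where the row before left it, along the tool's axes as they then stand; what a row does not reach is not made up. A row lasts 1/8 s, in which the tool goes at most 62.5 mm and 10.7 degrees, less where a joint would pass 70% of its speed; a pose out of reach is approached as far as the arm can. A call is refused whole if a number of a shift passes 62.5 or a number of a turn 10.7, either way. A call with a gripper value outside its range is refused whole. "fingers" is the closure, from -1 (fully open) to 1 (shut), set as the call begins (left out, the last holds). The fingers move at their own pace and stop on an object; "newtons" is the grip in N (left out, the last holds). Time passes only in rows, so rows that do not move let the fingers close. It gives the time, the measured TCP pose, the force and the opening at its end, in the units of the state.
- env.get_obs(): the state, without advancing time (a new reading comes with each control period).
- env.get_image(name): name is "scene" or "side" or "wrist"; returns (picture, depth): 384x512x3 uint8, red, green, blue; 384x512 float32, m along the optical axis (not along the pixel's ray), 0 where there is no reading.
- env.calibration(name): a dict with "camera_matrix" (3x3 intrinsics, pixels), "dist" ([k1, k2, p1, p2, k3] as OpenCV has them; the pictures are not rectified), "xyz" and "rotation" of the camera in the world. Camera axes: x right, y up, looking along -z (the intrinsics and any distortion apply to the point x, -y, -z); pixel columns grow to the right and rows downward; lengths in m; the calibration is good to about 2 mm. A picture is of the moment at which its call begins: read the wrist's pose just before it. calibration takes no time and is no camera call; for the wrist camera it gives the pose at the moment of the call.
- env.close_job(): hands the job in, once; it reports no verdict.
The state is a dict: "t": time; "joints": joint angles; "qd": joint speeds; "joint_torque": joint torques, N m; "eef_pos": TCP position; "ee_rot": TCP orientation; "wrist_force": force on the tool from outside, world axes, zero at the start; "moment": the same for the moment, N m; "opening": finger opening in m.
Only numpy, scipy, OpenCV 4.12 (cv2) and the standard library are available. Lean on these libraries where they do the work, as an engineer would, in place of code of your own. Each camera call takes 0.05 s, during which the arm holds its last target.

TASK

Make the light meter light-tight by turning its yellow turnbutton fully across the edge of its black lid. Then draw the torch with the orange tail cap out of the foam tray and hold it tilted in the air in front of the round window on the meter's sloping face: lens pointing squarely at the middle of the window, about 5 cm away from it, without the torch touching the meter. Finish while holding it still there (do not put it down or let go); leave the lid shut and the green-capped torches standing in the tray.

Things in the scene. Friction and masses are not known exactly. Their poses are not given: they have to be found in the camera images.
- torch_orange: Black round torch with an orange tail cap, 140 mm long, about 160 g, head down in the tray. Origin: centre of the lens face (underside as it stands); z axis runs from lens to tail. Diameters, by distance from the lens: head 40 mm to 28 mm, cone to 44 mm, barrel 26 mm from 44 to 128 mm, cap 23 mm to 140 mm. Its yaw does not matter; centre of mass about 55 mm from the lens
- lens (a point): Centre of the orange-capped torch's lens face (same point as the torch's origin)
- tail (a point): Centre of the orange-capped torch's tail end, 140 mm from the lens along the axis
- torch_green1: Bystander: same torch with a green tail cap, standing head down in another pocket; same origin and axes
- torch_green2: Bystander: as torch_green1
- torch_green3: Bystander: as torch_green1
- tray: White foam tray, fixed, 190 (x) x 280 (y) x 45 mm high; origin at the centre of its underside on the table, z up. Six round pockets, 2 rows (x = -44, +44 mm) of 3 (y = -88, 0, +88 mm), 44 mm in diameter, 32 mm deep, floor 13 mm above the table; four hold torches, whose tail ends are 153 mm above the table
- meter: Light meter: light grey console, fixed, 180 mm wide (y), 110 mm high, from x = -120 to +95 mm of its origin, which lies on the table under it; z up. Its front looks along its own -x, towards the tray. The front face slopes at 45 degrees from 30 mm high at x = -120 mm to 110 mm high at x = -40 mm; behind that the top is flat, 110 mm high
- window: Round window in the middle of the meter's sloping face: white disc 52 mm in diameter in a black ring 68 mm in diameter. Origin: centre of its outer surface, 73 mm above the table; its z axis is the outward normal, 45 degrees up and to the meter's front
- turnbutton (a joint): Yellow turnbutton on the meter's flat top, on a vertical pivot at its middle. 0: bar along the meter's y, beside the lid (open). Grows counterclockwise from above to a stop at 1.57 rad: bar across the lid's edge (secured). Starts at 0 to 0.35; friction 0.05 N m. Bar 70 x 12 mm, 7 to 15 mm above the meter's top; thumb piece 36 x 12 mm on it, 15 to 40 mm above the meter's top
- turnbutton_grip (a point): On the turnbutton's pivot axis (18 mm to the front of the meter's origin), inside the thumb piece, 30 mm above the meter's top (140 mm above the table); its y axis runs along the bar
- lid (a joint): Black lid on the meter's flat top, 85 x 150 mm, hinged at its far edge, its top 6 mm above the meter's top; its near edge is 22 mm behind the turnbutton's axis. 0: shut (as at the start, by its own weight); grows as it lifts (rad)
Not all that is in view belongs to the job. What is shaped like the torch_orange but pink is not meant.

How it is judged:
By the outcome, as a careful person would: the job done as asked, in the order asked, and still so for the second after the job is handed in, while the arm keeps its last pose, push and grip.
It also fails if it takes over 64 s, if anything falls off the work surface, if the arm or the gripper's body presses on something with over 40 N, if the wrist force passes 120 N, or if a joint passes its speed limit or range.

## Working session

There is one attempt and no reset: what is moved stays moved. The work goes in short steps, Python scripts to look and compute and a tool call to move; the robot and the scene stay as the last step left them, time stands still between calls to the robot, and variables do not carry over. Pictures are saved under pics/ and viewed, and the job is handed in when it is done.

Besides the shell and the picture viewer there is one more tool, called after ">>>" as name(argument=value, ...), one argument or row to a line, values as JSON. drive_tool: Moves the arm, as the interface text tells. Its arguments: {"type":"object","properties":{"moves":{"type":"array","items":{"type":"array","items":{"type":"number"}}},"fingers":{"type":"number"},"newtons":{"type":"number"}},"required":["moves"]}

```bash
ls; mkdir -p pics; cat > h.py <<'E'
from cell import env
import numpy as np, cv2
def snap(n,f):
    im,d=env.get_image(n); c=env.calibration(n)
    cv2.imwrite(f'pics/{f}.png',im[:,:,::-1]); np.savez(f'pics/{f}.npz',im=im,d=d,K=c['camera_matrix'],dist=c['dist'],xyz=c['xyz'],R=c['rotation'])
    return im,d,c
def load(f):
    z=np.load(f'pics/{f}.npz'); return z['im'],z['d'],dict(camera_matrix=z['K'],dist=z['dist'],xyz=z['xyz'],rotation=z['R'])
def rays(c,px):
    p=cv2.undistortPoints(np.array(px,float).reshape(-1,1,2),np.array(c['camera_matrix'],float),np.array(c['dist'],float)).reshape(-1,2)
    v=np.c_[p[:,0],-p[:,1],-np.ones(len(p))]
    return np.array(c['xyz']),v@np.array(c['rotation']).T
def onplane(c,px,z):
    o,v=rays(c,px); return o+v*((z-o[2])/v[:,2])[:,None]
def bydepth(c,px,d):
    o,v=rays(c,px); return o+v*np.array(d).reshape(-1,1)
E
python3 - <<'E'
from h import *
for n in ['scene','side','wrist']:
    im,d,c=snap(n,n+'0'); print(n,c['xyz'],np.round(c['rotation'],3).tolist(),c['dist'])
o=env.get_obs()
for k,v in o.items(): print(k,np.round(v,4).tolist())
E
```

```text
pics
scene [ 1.1964811  -0.43389375  0.69350715] [[0.494, -0.486, 0.721], [0.87, 0.279, -0.408], [-0.003, 0.828, 0.561]] [-0.06706071  0.          0.          0.          0.        ]
side [0.09217176 0.78565221 1.12501154] [[-0.919, 0.291, -0.265], [-0.393, -0.697, 0.599], [-0.011, 0.655, 0.755]] [-0.06588182  0.          0.          0.          0.        ]
wrist [ 0.33899619 -0.52896705  0.37417915] [[0.439, 0.861, 0.257], [-0.898, 0.421, 0.124], [-0.001, -0.285, 0.958]] [-0.00045827  0.          0.          0.          0.        ]
t 0.15
joints [60.0358, 23.5905, -0.73, 91.4934, 0.3215, 64.9914, -4.7089]
qd [-0.0519, -0.1671, 0.0335, -0.2056, 0.0035, 0.0123, -0.022]
joint_torque [0.0017, -60.1034, 0.6829, -29.9643, 0.0139, 0.008, -0.0001]
eef_pos [0.2743, -0.5611, 0.2306]
ee_rot [[0.4393, -0.8983, -0.0006], [-0.8983, -0.4393, 0.0011], [-0.0013, 0.0001, -1.0]]
wrist_force [0.0687, 0.0449, -0.4101]
moment [-0.0003, -0.023, -0.0519]
opening 0.0852
```

View pics/scene0.png

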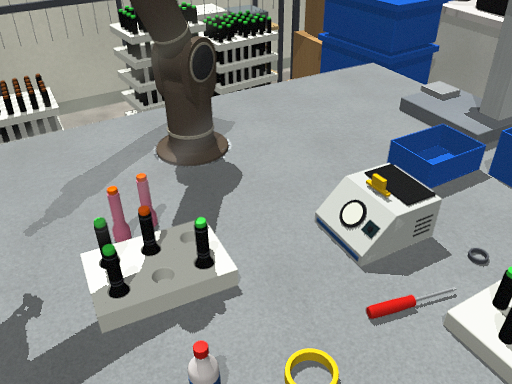

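View pics/side0.png

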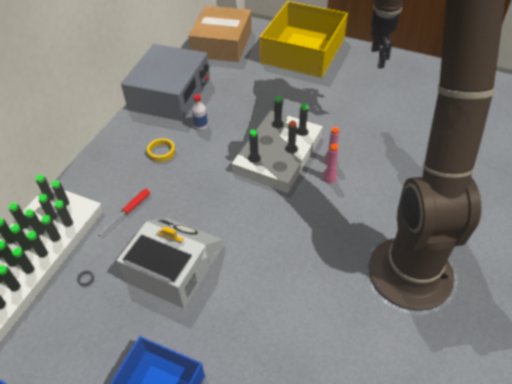

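View pics/wrist0.png

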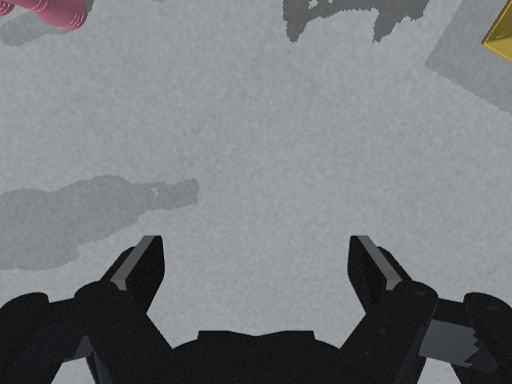

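The scene view shows the orange cap at about (147,210) in the tray. The meter's window is at (352,214), its turnbutton at (378,184), and the pink decoys at (115,190) and (143,178). Next I'll measure these.

```bash
cat > m.py <<'E'
from h import *
def comps(m,amin=8):
    n,l,s,c=cv2.connectedComponentsWithStats(m.astype(np.uint8)); return [(l==i,s[i],c[i]) for i in range(1,n) if s[i][4]>=amin]
for f in ['scene0','side0']:
    im,d,c=load(f); hsv=cv2.cvtColor(im,cv2.COLOR_RGB2HSV).astype(int); H,S,V=hsv[...,0],hsv[...,1],hsv[...,2]
    for name,mask in dict(orange=(H<13)&(S>150)&(V>100),green=(H>45)&(H<75)&(S>130)&(V>70),yellow=(H>18)&(H<32)&(S>150)&(V>100)).items():
        for m,s,ce in comps(mask):
            ys,xs=np.nonzero(m); dd=d[m]; ok=dd>0
            P=bydepth(c,np.c_[xs,ys][ok],dd[ok])
            if len(P)==0: continue
            q=P[P[:,2]>P[:,2].max()-.012]
            print(f,name,s.tolist(),np.round(ce,1),'med',np.round(np.median(P,0),3),'zmax',P[:,2].max().round(3),'plane.153',np.round(onplane(c,[ce],.147)[0],3))
E
python3 m.py
python3 - <<'E'
from h import *
for f,b in [('scene0',(300,150,150,125)),('side0',(100,210,130,100)),('scene0',(70,160,180,170)),('side0',(220,85,130,110))]:
    im,_,_=load(f); x,y,w,h=b
    cv2.imwrite(f'pics/crop_{f}_{x}.png',cv2.resize(im[y:y+h,x:x+w,::-1],None,fx=4.4,fy=4.4,interpolation=cv2.INTER_CUBIC))
E
```

```text
scene0 orange [136, 173, 10, 9, 40] [141.  177.1] med [ 0.311 -0.242  0.139] zmax 0.142 plane.153 [ 0.322 -0.245  0.147]
scene0 orange [107, 187, 11, 8, 43] [112.  191.6] med [ 0.332 -0.315  0.137] zmax 0.141 plane.153 [ 0.347 -0.317  0.147]
scene0 orange [138, 206, 12, 10, 95] [143.6 210.3] med [ 0.453 -0.28   0.152] zmax 0.156 plane.153 [ 0.446 -0.278  0.147]
scene0 orange [367, 295, 49, 24, 617] [390.4 306.3] med [0.808 0.072 0.023] zmax 0.029 plane.153 [ 0.881 -0.022  0.147]
scene0 orange [193, 341, 15, 18, 226] [200.2 349.4] med [ 0.793 -0.307  0.131] zmax 0.134 plane.153 [ 0.806 -0.311  0.147]
scene0 green [182, 2, 4, 3, 9] [183.7   3.1] med [-1.235  0.474  0.166] zmax 0.172 plane.153 [-1.32   0.505  0.147]
scene0 green [179, 4, 11, 6, 29] [184.1   6.6] med [-1.171  0.432  0.166] zmax 0.171 plane.153 [-1.236  0.475  0.147]
scene0 green [125, 6, 9, 5, 24] [128.8   7.9] med [-1.311  0.187  0.164] zmax 0.17 plane.153 [-1.373  0.209  0.147]
scene0 green [192, 6, 4, 3, 8] [193.4   6.8] med [-1.129  0.486  0.166] zmax 0.168 plane.153 [-1.204  0.516  0.147]
scene0 green [118, 9, 18, 1
[... 3802 characters left out ...]
362 0.147]
side0 green [0, 241, 6, 9, 45] [  2.1 245. ] med [0.972 0.408 0.126] zmax 0.133 plane.153 [0.953 0.416 0.147]
side0 green [11, 248, 12, 9, 75] [ 16.9 252.2] med [0.921 0.41  0.127] zmax 0.131 plane.153 [0.903 0.418 0.147]
side0 green [0, 266, 8, 9, 57] [  2.8 269.9] med [0.917 0.465 0.127] zmax 0.132 plane.153 [0.9   0.472 0.147]
side0 yellow [260, 1, 89, 76, 4769] [303.2  37.6] med [ 0.627 -0.923  0.057] zmax 0.125 plane.153 [ 0.578 -0.74   0.147]
side0 yellow [147, 139, 27, 22, 299] [160.6 149.4] med [ 0.846 -0.136  0.02 ] zmax 0.03 plane.153 [ 0.759 -0.029  0.147]
side0 yellow [159, 227, 23, 15, 151] [169.8 233.5] med [0.588 0.218 0.14 ] zmax 0.156 plane.153 [0.584 0.221 0.147]
```

View pics/crop_scene0_300.png

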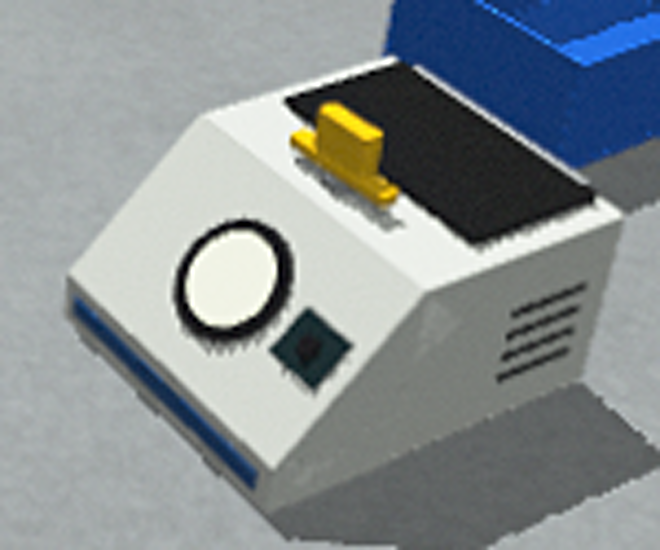

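View pics/crop_side0_100.png

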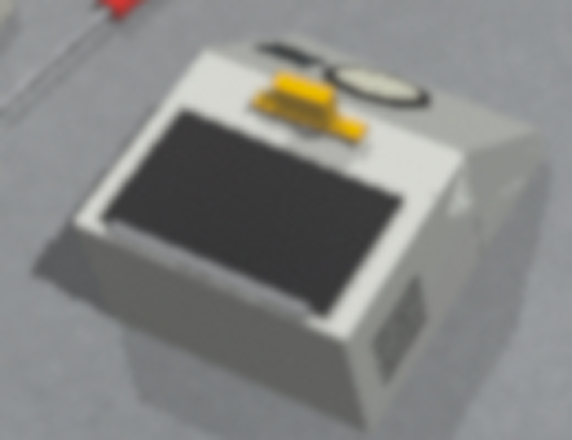

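```bash
cat > w.py <<'E'
from h import *
im,d,c=load('scene0')
# lid corners via dark mask near lid, plane .116
for f,b in [('scene0',(360,160,85,50)),('side0',(118,220,90,75))]:
    im,d,c=load(f); g=im.max(2); x,y,w,h=b
    m=np.zeros_like(g); m[y:y+h,x:x+w]=(g[y:y+h,x:x+w]<60)
    n,l,s,ce=cv2.connectedComponentsWithStats(m); i=1+np.argmax(s[1:,4]); ys,xs=np.nonzero(l==i)
    P=onplane(c,np.c_[xs,ys],.116)[:,:2]*1000
    r=cv2.minAreaRect(P.astype(np.float32)); print(f,s[i],'rect',r,np.round(cv2.boxPoints(r)).tolist())
# window white disc in scene
im,d,c=load('scene0')
g=im.min(2); m=np.zeros_like(g); m[200:230,338:368]=1
# sloped face plane from depth
ys,xs=np.mgrid[190:245,318:385]; P=bydepth(c,np.c_[xs.ravel(),ys.ravel()],d[ys,xs].ravel())
k=(P[:,2]>.035)&(P[:,2]<.105); Q=P[k]
for it in range(8):
    mu=np.median(Q,0) if it==0 else Q.mean(0); u,s_,vt=np.linalg.svd(Q-mu,full_matrices=False); n=vt[2]*np.sign(vt[2][2]); e=np.abs((Q-mu)@n); Q=Q[e<max(.002,np.percentile(e,90))]
print('plane n',n,len(Q),'yaw of front normal',np.degrees(np.arctan2(n[1],n[0])))
dark=(im.max(2)<70); sub=np.zeros_like(dark); sub[195:233,336:370]=dark[195:233,336:370]
nn,l,s,ce=cv2.connectedComponentsWithStats(sub.astype(np.uint8)); i=1+np.argmax(s[1:,4]); print(s[i])
ct,_=cv2.findContours((l==i).astype(np.uint8),cv2.RETR_CCOMP,cv2.CHAIN_APPROX_NONE)
for q in ct:
    if len(q)<10: continue
    e=cv2.fitEllipse(q); print(e)
    o,v=rays(c,[e[0]]); t=((mu-o)@n)/(v@n); print('window',np.round(o+v*t[:,None],4), 'at z.073',onplane(c,[e[0]],.073))
E
python3 w.py
```

```text
scene0 [ 365  164   70   41 1180] rect ((595.1763916015625, 275.8907775878906), (87.29808807373047, 150.64039611816406), 88.23190307617188) [[519.0, 235.0], [669.0, 230.0], [672.0, 317.0], [521.0, 322.0]]
side0 [ 128  241   58   38 1190] rect ((592.7727661132812, 277.7335205078125), (70.5608139038086, 136.08700561523438), 87.61006164550781) [[523.0, 245.0], [659.0, 240.0], [662.0, 310.0], [526.0, 316.0]]
plane n [-0.02243482 -0.70273397  0.7110989 ] 1533 yaw of front normal -91.82854942483246
[340 200  26  28 184]
((352.60369873046875, 213.4730224609375), (23.47751808166504, 28.461700439453125), 38.31951141357422)
window [[0.5887 0.1507 0.0709]] at z.073 [[0.59076233 0.14866429 0.073     ]]
((352.06317138671875, 212.77516174316406), (20.680892944335938, 25.26287269592285), 33.868770599365234)
window [[0.5863 0.151  0.0711]] at z.073 [[0.5881076  0.14926572 0.073     ]]
```

The meter's front faces world −y. Estimates: pivot at about (0.592, 0.211), window at about (0.588, 0.151, 0.072), orange torch at (0.447, −0.278). I'll move above the turnbutton and look with the wrist camera.

>>> drive_tool(
  moves=[
    [-36.5,-41.5,-8,0,0,0],
    [-36.5,-41.5,-8,0,0,0],
    [-36.5,-41.5,-4,0,0,0],
    [-36.5,-41.5,0,0,0,0],
    [-36.5,-41.5,0,0,0,0],
  ],
)

```text
t: 0.78
eef_pos: [0.3812, -0.3046, 0.2513]
ee_rot: [[0.439, -0.898, 0.0], [-0.898, -0.439, -0.0], [0.0, -0.0, -1.0]]
wrist_force: [1.2, -0.9, 0.5]
opening: 0.0851
```

>>> drive_tool(
  moves=[
    [-36.5,-41.5,0,0,0,0],
    [-36.5,-41.5,0,0,0,0],
    [-36.5,-41.5,0,0,0,0],
    [-36.5,-41.5,0,0,0,0],
    [-36.5,-41.5,0,0,0,0],
  ],
)

```text
t: 1.4
eef_pos: [0.4874, -0.0497, 0.2514]
ee_rot: [[0.439, -0.898, 0.0], [-0.898, -0.439, -0.0], [0.0, -0.0, -1.0]]
wrist_force: [1.4, -0.5, -0.3]
opening: 0.085
```

>>> drive_tool(
  moves=[
    [-36.5,-41.5,0,0,0,0],
    [-36.5,-41.5,0,0,0,0],
    [-36.5,-41.5,0,0,0,0],
    [-36.5,-41.5,0,0,0,0],
    [-36.5,-41.5,0,0,0,0],
  ],
)

```text
t: 2.02
eef_pos: [0.5938, 0.2052, 0.251]
ee_rot: [[0.439, -0.899, -0.0], [-0.899, -0.439, -0.0], [0.0, 0.0, -1.0]]
wrist_force: [0.9, -0.6, 0.7]
opening: 0.0855
```

>>> drive_tool(
  moves=[
    [0,0,0,0,0,8.5],
    [0,0,0,0,0,8.5],
    [0,0,0,0,0,0],
    [0,0,0,0,0,0],
  ],
)

```text
t: 2.52
eef_pos: [0.5932, 0.2037, 0.2512]
ee_rot: [[0.16, -0.987, -0.0], [-0.987, -0.16, -0.0], [0.0, 0.0, -1.0]]
wrist_force: [0.1, -0.6, 0.3]
opening: 0.0852
```

```bash
python3 - <<'E'
from h import *
snap('wrist','w1')
o=env.get_obs()
for k in ['t','joints','eef_pos','ee_rot','wrist_force']: print(k,np.round(o[k],4).tolist())
E
```

```text
t 2.575
joints [-7.0407, 24.7749, -22.9317, 88.4824, 10.0911, 68.7982, -112.5396]
eef_pos [0.5932, 0.2036, 0.2513]
ee_rot [[0.1598, -0.9871, -0.0001], [-0.9871, -0.1598, -0.0001], [0.0001, 0.0001, -1.0]]
wrist_force [0.2589, -0.0863, -0.2079]
```

View pics/w1.png

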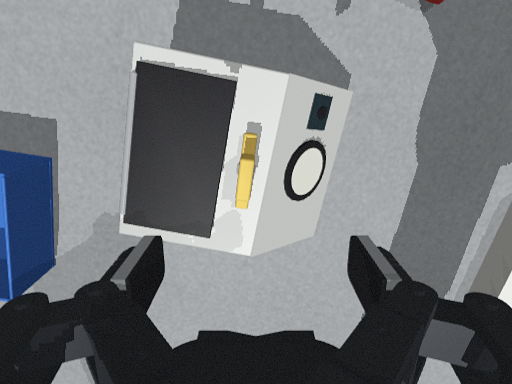

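The wrist view shows the button at (246,170), beside the lid and slightly rotated, and the window at (306,170).

```bash
cat > m1.py <<'E'
from h import *
def line(f):
    im,d,c=load(f); hsv=cv2.cvtColor(im,cv2.COLOR_RGB2HSV).astype(int); H,S,V=hsv[...,0],hsv[...,1],hsv[...,2]
    m=(H>15)&(H<33)&(S>120)&(V>90); m=m&(d>0)
    nn,l,s,ce=cv2.connectedComponentsWithStats(m.astype(np.uint8))
    i=1+np.argmax(s[1:,4]); m=l==i; ys,xs=np.nonzero(m); P=bydepth(c,np.c_[xs,ys],d[m])
    for nm,lo,hi,pl in [('thumb top',.146,.155,.150),('bar top',.119,.129,.125)]:
        k=(P[:,2]>lo)&(P[:,2]<hi); 
        if k.sum()<20: continue
        Q=onplane(c,np.c_[xs,ys][k],pl)
        r=cv2.minAreaRect((Q[:,:2]*1000).astype(np.float32)); print(nm,k.sum(),np.round(np.median(P[k],0),4),r)
        mu=Q.mean(0);w,v=np.linalg.eigh(np.cov(Q[:,:2].T)); a=v[:,1]; print('  mean',mu.round(4),'az',np.degrees(np.arctan2(a[1],a[0]))%180)
    # lid
    g=im.max(2); dk=(g<70)&(d>0); ys,xs=np.nonzero(dk); P=bydepth(c,np.c_[xs,ys],d[dk]); k=(abs(P[:,2]-.116)<.006); mm=np.zeros_like(g); mm[ys[k],xs[k]]=1
    nn,l,s,ce=cv2.connectedComponentsWithStats(mm); i=1+np.argmax(s[1:,4]); ys,xs=np.nonzero(l==i); Q=onplane(c,np.c_[xs,ys],.116)
    r=cv2.minAreaRect((Q[:,:2]*1000).astype(np.float32)); print('lid',r)
    # window
    dk=(g<75)&(d>0); ys,xs=np.nonzero(dk); P=bydepth(c,np.c_[xs,ys],d[dk]); k=(P[:,2]>.035)&(P[:,2]<.105); mm=np.zeros_like(g); mm[ys[k],xs[k]]=1
    ct,h=cv2.findContours(mm,cv2.RETR_CCOMP,cv2.CHAIN_APPROX_NONE)
    for q in ct:
        if len(q)<50: continue
        e=cv2.fitEllipse(q); Q=bydepth(c,[e[0]],[d[int(e[0][1]),int(e[0][0])]]); print('ell',np.round(e[0],1),np.round(e[1],1),'depth',Q.round(4),'z73',onplane(c,[e[0]],.073).round(4))
    # slope plane
    ys,xs=np.nonzero(d>0); P=bydepth(c,np.c_[xs,ys],d[d>0])
    return c,P
c,P=line('w1')
# slope plane: near window
k=(np.hypot(P[:,0]-.59,P[:,1]-.15)<.055)&(P[:,2]>.03)&(P[:,2]<.108)
Q=P[k]
for it in range(6):
    mu=Q.mean(0);n=np.linalg.svd(Q-mu,full_matrices=False)[2][2]; n*=np.sign(n[2]); e=abs((Q-mu)@n); Q=Q[e<max(.0015,np.percentile(e,92))]
print('n',n,'az',np.degrees(np.arctan2(n[1],n[0])),'elev',np.degrees(np.arcsin(n[2])),'mu',mu)
E
python3 m1.py
```

```text
thumb top 597 [0.5936 0.2132 0.1509] ((592.7921142578125, 213.14755249023438), (36.397544860839844, 11.561305046081543), 2.1652262210845947)
  mean [0.5932 0.2132 0.15  ] az 1.739883208688525
bar top 349 [0.616  0.2136 0.1259] ((593.2518920898438, 213.30918884277344), (68.96397399902344, 11.143232345581055), 1.3606650829315186)
  mean [0.6059 0.2136 0.125 ] az 1.5958013543059906
lid ((595.0889282226562, 277.3660888671875), (84.41558074951172, 148.66339111328125), 88.1087875366211)
ell [304.6 169.8] [35.2 62.9] depth [[0.5929 0.1526 0.0796]] z73 [[0.5914 0.1513 0.073 ]]
ell [306.6 170.9] [28.6 51.6] depth [[0.5914 0.1496 0.0768]] z73 [[0.5905 0.1489 0.073 ]]
ell [319.3 111.5] [18.4 42.4] depth [[0.6531 0.1501 0.0782]] z73 [[0.6529 0.149  0.073 ]]
n [-0.02827517 -0.70694465  0.70670346] az -92.29039805187298 elev 44.96732864741709 mu [0.59351815 0.15629868 0.07631427]
```

Measured button centre (0.593, 0.213), bar azimuth about 1.7°, meter y azimuth about 178.1°, so the joint is near 0.06 rad. It needs about 86.5° CCW. I'll align, then descend.

>>> drive_tool(
  moves=[
    [0,0,0,0,0,7.5],
    [-9.3,0,30,0,0,0],
    [0,0,40,0,0,0],
    [0,0,40,0,0,0],
    [0,0,15,0,0,0],
  ],
)

```text
t: 3.2
eef_pos: [0.5918, 0.2123, 0.124]
ee_rot: [[0.028, -1.0, -0.003], [-1.0, -0.028, -0.001], [0.001, 0.003, -1.0]]
wrist_force: [-0.0, 0.2, 0.7]
opening: 0.0854
```

>>> drive_tool(
  moves=[
    [0,0,0,0,0,0],
    [0,0,0,0,0,0],
    [0,0,0,0,0,0],
    [0,0,0,0,0,0],
    [0,0,0,0,0,0],
  ],
  fingers=1,
  newtons=30,
)

```text
t: 3.82
eef_pos: [0.5935, 0.2131, 0.1274]
ee_rot: [[0.027, -1.0, 0.001], [-1.0, -0.027, 0.0], [0.0, -0.001, -1.0]]
wrist_force: [-0.7, -1.9, 6.1]
opening: 0.0114
```

```bash
python3 - <<'E'
from h import *
snap('wrist','w2')
o=env.get_obs()
for k in ['t','joints','eef_pos','ee_rot','wrist_force','moment','opening']: print(k,np.round(o[k],4).tolist())
E
```

```text
t 3.875
joints [-9.8514, 31.3583, -20.2169, 95.7298, 12.7084, 55.104, -123.0949]
eef_pos [0.5935, 0.213, 0.1274]
ee_rot [[0.0271, -0.9996, 0.0014], [-0.9996, -0.0271, 0.0], [0.0, -0.0014, -1.0]]
wrist_force [-1.5255, -0.1045, 6.5635]
moment [-0.285, 0.189, -0.0044]
opening 0.0111
```

View pics/w2.png

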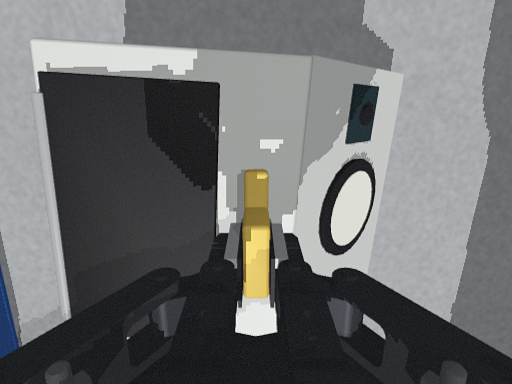

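The thumb piece is between the pads (opening 11 mm). Turning CCW now.

>>> drive_tool(
  moves=[
    [0,0,-1.5,0,0,-9],
    [0,0,0,0,0,-9],
    [0,0,0,0,0,-9],
    [0,0,0,0,0,-9],
    [0,0,0,0,0,-9],
  ],
)

```text
t: 4.5
eef_pos: [0.5933, 0.2132, 0.1275]
ee_rot: [[0.729, -0.684, 0.0], [-0.684, -0.729, 0.0], [0.0, -0.001, -1.0]]
wrist_force: [2.7, 0.6, -4.2]
opening: 0.0115
```

>>> drive_tool(
  moves=[
    [0,0,0,0,0,-9],
    [0,0,0,0,0,-9],
    [0,0,0,0,0,-9],
    [0,0,0,0,0,-9],
    [0,0,0,0,0,-5],
  ],
)

```text
t: 5.12
eef_pos: [0.5931, 0.2132, 0.1274]
ee_rot: [[0.999, -0.039, -0.0], [-0.039, -0.999, 0.001], [-0.0, -0.001, -1.0]]
wrist_force: [1.6, 1.8, -3.0]
opening: 0.0109
```

>>> drive_tool(
  moves=[
    [0,0,0,0,0,0],
    [0,0,0,0,0,0],
  ],
)

```text
t: 5.38
eef_pos: [0.5931, 0.2133, 0.1275]
ee_rot: [[0.999, -0.044, 0.0], [-0.044, -0.999, 0.0], [0.0, -0.0, -1.0]]
wrist_force: [2.4, 2.3, -4.5]
opening: 0.0113
```

```bash
python3 - <<'E'
from h import *
o=env.get_obs()
for k in ['t','joints','eef_pos','ee_rot','wrist_force','moment','opening']: print(k,np.round(o[k],4).tolist())
E
```

```text
t 5.375
joints [3.3837, 35.8068, -40.2736, 94.7493, 26.1096, 59.1819, -47.7473]
eef_pos [0.5931, 0.2133, 0.1275]
ee_rot [[0.999, -0.0445, 0.0001], [-0.0445, -0.999, 0.0004], [0.0001, -0.0004, -1.0]]
wrist_force [2.4058, 2.2563, -4.5282]
moment [0.4865, -0.5765, 0.0289]
opening 0.0113
```

>>> drive_tool(
  moves=[
    [0,0,0,0,0,-2],
    [0,0,0,0,0,-2],
    [0,0,0,0,0,0],
    [0,0,0,0,0,0],
  ],
)

```text
t: 5.88
eef_pos: [0.5931, 0.2132, 0.1276]
ee_rot: [[1.0, 0.026, -0.0], [0.026, -1.0, 0.0], [-0.0, -0.0, -1.0]]
wrist_force: [4.1, 4.1, -9.1]
opening: 0.0111
```

```bash
python3 - <<'E'
from h import *
o=env.get_obs()
for k in ['t','joints','eef_pos','ee_rot','wrist_force','moment','opening']: print(k,np.round(o[k],4).tolist())
E
```

```text
t 5.875
joints [3.9715, 36.0943, -41.2181, 94.7038, 26.7592, 59.4589, -44.1885]
eef_pos [0.5931, 0.2132, 0.1276]
ee_rot [[0.9997, 0.0262, -0.0001], [0.0262, -0.9997, 0.0005], [-0.0001, -0.0005, -1.0]]
wrist_force [4.121, 4.0591, -9.1235]
moment [0.7706, -0.9129, -1.0114]
opening 0.0111
```

The −1.0 N·m moment about z means it's at the stop. I'll release, rise and check.

>>> drive_tool(
  moves=[
    [0,0,0,0,0,0],
    [0,0,0,0,0,0],
    [0,0,0,0,0,0],
    [0,0,-40,0,0,0],
    [0,0,-40,0,0,0],
  ],
  fingers=-1,
)

```text
t: 6.5
eef_pos: [0.5926, 0.213, 0.2086]
ee_rot: [[1.0, 0.028, -0.001], [0.028, -1.0, -0.0], [-0.001, 0.0, -1.0]]
wrist_force: [0.2, -0.3, 0.1]
opening: 0.0854
```

>>> drive_tool(
  moves=[
    [0,0,-50,0,0,0],
    [0,0,0,0,0,0],
    [0,0,0,0,0,0],
  ],
)

```text
t: 6.88
eef_pos: [0.5928, 0.2129, 0.2577]
ee_rot: [[1.0, 0.027, 0.0], [0.027, -1.0, -0.001], [0.0, 0.001, -1.0]]
wrist_force: [0.0, -0.6, 1.0]
opening: 0.0856
```

```bash
python3 - <<'E'
from h import *
snap('wrist','w3')
o=env.get_obs()
for k in ['t','joints','eef_pos','ee_rot','wrist_force','moment','opening']: print(k,np.round(o[k],4).tolist())
E
sed -i "s/line('w1')/line(__import__('sys').argv[1])/" m1.py; python3 m1.py w3
```

```text
t 6.925
joints [5.9826, 29.3925, -44.477, 86.6417, 21.1183, 72.7156, -39.5788]
eef_pos [0.5925, 0.2127, 0.2569]
ee_rot [[0.9996, 0.0273, -0.0011], [0.0273, -0.9996, -0.001], [-0.0012, 0.001, -1.0]]
wrist_force [-0.593, -0.2867, 0.0557]
moment [-0.0101, -0.0403, -0.0224]
opening 0.0853
thumb top 563 [0.5921 0.2146 0.1501] ((592.2879028320312, 213.66839599609375), (35.80891799926758, 11.555554389953613), 88.83682250976562)
  mean [0.5921 0.2141 0.15  ] az 88.09496542027382
bar top 350 [0.5923 0.2363 0.1251] ((592.056640625, 214.1138458251953), (68.6813735961914, 11.698955535888672), 88.42247009277344)
  mean [0.5924 0.2251 0.125 ] az 88.31500726344633
lid ((594.6109619140625, 277.4844055175781), (83.84001159667969, 148.5970001220703), 88.20793914794922)
ell [307.4 216.2] [10.6 38.7] depth [[0.6513 0.1507 0.0761]] z73 [[0.6519 0.1495 0.073 ]]
ell [266.8 213.6] [20.1 27.6] depth [[0.6056 0.1551 0.0823]] z73 [[0.606  0.1513 0.073 ]]
ell [242.8 213.2] [21.4 35.8] depth [[0.5791 0.1536 0.079 ]] z73 [[0.5789 0.1511 0.073 ]]
n [-0.0271008  -0.705611    0.70808097] az -92.19951033319074 elev 45.07899147266885 mu [0.59021059 0.15687626 0.07677091]
```

View pics/w3.png

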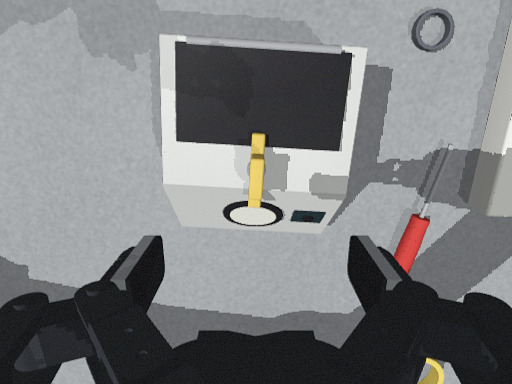

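Bar azimuth is 88.2°, parallel to the meter's x axis, and it lies across the lid's edge, so the button is secured and the lid shut. Now to the orange torch.

>>> drive_tool(
  moves=[
    [-16,48.7,0,0,0,0],
    [-16,48.7,0,0,0,0],
    [-16,48.7,0,0,0,0],
    [-16,48.7,0,0,0,0],
    [-16,48.7,0,0,0,0],
  ],
)

```text
t: 7.55
eef_pos: [0.5183, -0.0342, 0.2565]
ee_rot: [[1.0, 0.027, -0.002], [0.027, -1.0, 0.0], [-0.002, -0.0, -1.0]]
wrist_force: [0.5, -0.8, -0.8]
opening: 0.0854
```

>>> drive_tool(
  moves=[
    [-16,48.7,0,0,0,0],
    [-16,48.7,0,0,0,0],
    [-16,48.7,0,0,0,0],
    [-16,48.7,0,0,0,0],
    [-16,48.7,0,0,0,0],
  ],
)

```text
t: 8.18
eef_pos: [0.4449, -0.2794, 0.2566]
ee_rot: [[1.0, 0.027, -0.002], [0.027, -1.0, 0.001], [-0.002, -0.001, -1.0]]
wrist_force: [0.7, -0.1, 0.4]
opening: 0.0859
```

>>> drive_tool(
  moves=[
    [0,0,0,0,0,0],
    [0,0,0,0,0,0],
  ],
)

```text
t: 8.43
eef_pos: [0.4459, -0.2774, 0.2568]
ee_rot: [[1.0, 0.027, -0.001], [0.027, -1.0, 0.002], [-0.001, -0.002, -1.0]]
wrist_force: [0.5, 1.0, 0.5]
opening: 0.0855
```

```bash
python3 - <<'E'
from h import *
im,d,c=snap('wrist','w4')
o=env.get_obs()
for k in ['t','joints','eef_pos','ee_rot']: print(k,np.round(o[k],4).tolist())
hsv=cv2.cvtColor(im,cv2.COLOR_RGB2HSV).astype(int); H,S,V=hsv[...,0],hsv[...,1],hsv[...,2]
for nm,m in [('or',(H<13)&(S>150)&(V>90)),('gr',(H>45)&(H<75)&(S>130)&(V>70))]:
    n,l,s,ce=cv2.connectedComponentsWithStats(m.astype(np.uint8))
    for i in range(1,n):
        if s[i][4]<50: continue
        k=(l==i)&(d>0); ys,xs=np.nonzero(k); P=bydepth(c,np.c_[xs,ys],d[k]); t=P[:,2]>P[:,2].max()-.006
        Q=onplane(c,np.c_[xs,ys][t],.153); (cx,cy),r=cv2.minEnclosingCircle((Q[:,:2]*1000).astype(np.float32))
        print(nm,s[i],P[:,2].max().round(3),'circ',round(cx,1),round(cy,1),round(r,1))
E
```

```text
t 8.475
joints [58.5256, 16.7771, -39.153, 101.2559, 11.4378, 66.0866, 17.5221]
eef_pos [0.4464, -0.2768, 0.2571]
ee_rot [[0.9996, 0.0286, -0.0008], [0.0286, -0.9996, 0.0014], [-0.0008, -0.0014, -1.0]]
or [ 74 116  31  27 477] 0.143 circ 312.6 -238.0 11.0
or [245 167  27  27 558] 0.156 circ 447.7 -276.3 11.1
or [107 197  28  26 521] 0.143 circ 331.2 -306.1 10.9
gr [366  64  33  31 375] 0.156 circ 539.0 -194.4 11.5
gr [238 259  25  16 119] 0.154 circ 443.7 -360.6 10.7
gr [332 266  16  18 106] 0.272 circ 530.4 -358.5 0.0
```

View pics/w4.png

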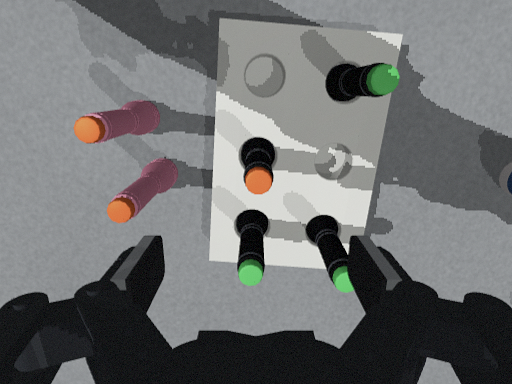

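The orange cap's top is at (258,180) px, which gives (0.4475, −0.277) at z 0.153. The TCP is over it, so I descend.

>>> drive_tool(
  moves=[
    [1.3,0,40,0,0,0],
    [0,0,40,0,0,0],
    [0,0,40,0,0,0],
    [0,0,30,0,0,0],
    [0,0,13,0,0,0],
  ],
)

```text
t: 9.1
eef_pos: [0.4473, -0.2761, 0.0932]
ee_rot: [[1.0, 0.03, -0.002], [0.03, -1.0, 0.002], [-0.002, -0.002, -1.0]]
wrist_force: [-0.5, -0.9, 0.4]
opening: 0.0852
```

>>> drive_tool(
  moves=[
    [0,0,0,0,0,0],
    [0,0,0,0,0,0],
    [0,0,0,0,0,0],
    [0,0,0,0,0,0],
    [0,0,0,0,0,0],
  ],
  fingers=1,
  newtons=80,
)

```text
t: 9.72
eef_pos: [0.4482, -0.2785, 0.096]
ee_rot: [[1.0, 0.027, 0.002], [0.027, -1.0, -0.001], [0.002, 0.001, -1.0]]
wrist_force: [-0.6, -0.0, 5.4]
opening: 0.0236
```

>>> drive_tool(
  moves=[
    [0,0,-5,0,0,0],
    [0,0,-15,0,0,0],
    [0,0,-30,0,0,0],
    [0,0,-40,0,0,0],
    [0,0,-40,0,0,0],
  ],
)

```text
t: 10.35
eef_pos: [0.4475, -0.2777, 0.2269]
ee_rot: [[1.0, 0.027, 0.0], [0.027, -1.0, 0.0], [0.0, -0.0, -1.0]]
wrist_force: [0.4, -0.5, -1.9]
opening: 0.0234
```

```bash
python3 - <<'E'
from h import *
im,d,c=snap('scene','s5')
o=env.get_obs()
for k in ['t','joints','eef_pos','ee_rot','wrist_force','opening']: print(k,np.round(o[k],4).tolist())
E
```

```text
t 10.4
joints [58.1113, 18.2785, -39.0728, 103.0481, 12.9539, 62.7515, 16.1514]
eef_pos [0.4499, -0.2785, 0.2322]
ee_rot [[0.9996, 0.0279, 0.0062], [0.0279, -0.9996, -0.0041], [0.0061, 0.0042, -1.0]]
wrist_force [2.6691, -1.0086, 3.2866]
opening 0.0236
```

View pics/s5.png

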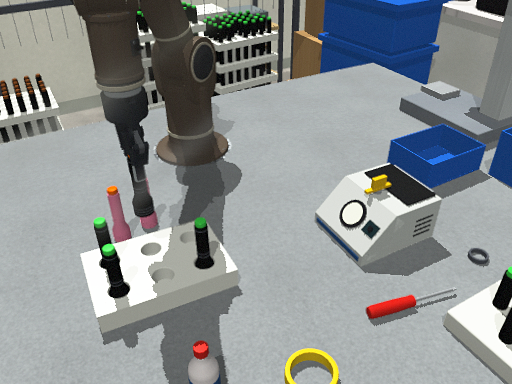

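The torch is drawn out and the three greens are still standing. I'll raise it, carry it over in front of the meter, and tilt.

>>> drive_tool(
  moves=[
    [0,0,-30,0,0,0],
    [0,0,-20,0,0,0],
    [21,-41.5,0,0,0,0],
    [21,-41.5,0,0,0,0],
    [21,-41.5,0,0,0,0],
  ],
)

```text
t: 11.02
eef_pos: [0.5075, -0.1506, 0.2757]
ee_rot: [[1.0, 0.027, 0.001], [0.027, -1.0, -0.0], [0.001, 0.001, -1.0]]
wrist_force: [0.5, -1.2, -2.1]
opening: 0.0237
```

>>> drive_tool(
  moves=[
    [21,-41.5,0,0,0,0],
    [21,-41.5,0,0,0,0],
    [21,-41.5,0,0,0,0],
    [21,-41.5,0,0,0,0],
    [0,0,0,0,0,0],
  ],
)

```text
t: 11.65
eef_pos: [0.587, 0.0215, 0.2755]
ee_rot: [[0.999, 0.034, 0.001], [0.034, -0.999, 0.003], [0.001, -0.003, -1.0]]
wrist_force: [-0.9, -0.2, -1.3]
opening: 0.0236
```

>>> drive_tool(
  moves=[
    [0,0,0,5,0.3,0],
    [0,0,0,5,0.3,0],
    [0,0,0,5,0.3,0],
    [0,0,0,5,0.3,0],
    [0,0,0,5,0.3,0],
  ],
)

```text
t: 12.28
eef_pos: [0.5864, 0.0151, 0.2754]
ee_rot: [[0.999, 0.03, 0.015], [0.021, -0.905, 0.424], [0.026, -0.424, -0.905]]
wrist_force: [-0.5, -0.9, -2.6]
opening: 0.0238
```

>>> drive_tool(
  moves=[
    [0,0,0,5,0.3,0],
    [0,0,0,5,0.3,0],
    [0,0,0,5,0.3,0],
    [0,0,0,5,0.3,0],
    [0,0,0,0,0,0],
  ],
)

```text
t: 12.9
eef_pos: [0.5864, 0.0133, 0.2733]
ee_rot: [[0.999, 0.033, 0.025], [0.006, -0.707, 0.707], [0.04, -0.707, -0.706]]
wrist_force: [0.1, 0.2, -1.5]
opening: 0.0234
```

```bash
python3 - <<'E'
from h import *
o=env.get_obs()
for k in ['t','joints','eef_pos','ee_rot','wrist_force','opening']: print(k,np.round(o[k],4).tolist())
E
```

```text
t 12.9
joints [55.4802, 38.8486, -57.8072, 92.8372, -14.1809, 66.37, 11.18]
eef_pos [0.5864, 0.0133, 0.2733]
ee_rot [[0.9992, 0.0326, 0.0246], [0.0057, -0.7067, 0.7075], [0.0404, -0.7067, -0.7063]]
wrist_force [0.116, 0.1932, -1.5039]
opening 0.0234
```

>>> drive_tool(
  moves=[
    [-1.3,21.5,23.5,0,0,0],
    [-1.3,21.5,23.5,0,0,0],
    [0,0,0,0,0,0],
    [0,0,0,0,0,0],
  ],
)

```text
t: 13.4
eef_pos: [0.5873, 0.0197, 0.2129]
ee_rot: [[0.999, 0.039, 0.024], [0.01, -0.707, 0.707], [0.044, -0.706, -0.707]]
wrist_force: [-0.1, 0.4, -0.6]
opening: 0.0232
```

```bash
python3 - <<'E'
from h import *
o=env.get_obs()
for k in ['t','joints','eef_pos','ee_rot','wrist_force','opening']: print(k,np.round(o[k],4).tolist())
for n in ['scene','side','wrist']: snap(n,n+'6')
E
python3 - <<'E'
import cv2,numpy as np
a=cv2.imread('pics/scene6.png')[110:270,250:450]; b=cv2.imread('pics/side6.png')[150:310,100:300]
cv2.imwrite('pics/c6.png',np.hstack([cv2.resize(a,(400,320),interpolation=cv2.INTER_CUBIC),cv2.resize(b,(400,320),interpolation=cv2.INTER_CUBIC)]))
E
```

```text
t 13.4
joints [53.9634, 42.6523, -56.1569, 96.0807, -12.3051, 60.4751, 13.3996]
eef_pos [0.5873, 0.0197, 0.2129]
ee_rot [[0.999, 0.0386, 0.0241], [0.0102, -0.707, 0.7071], [0.0443, -0.7061, -0.7067]]
wrist_force [-0.0862, 0.4118, -0.6348]
opening 0.0232
```

View pics/c6.png

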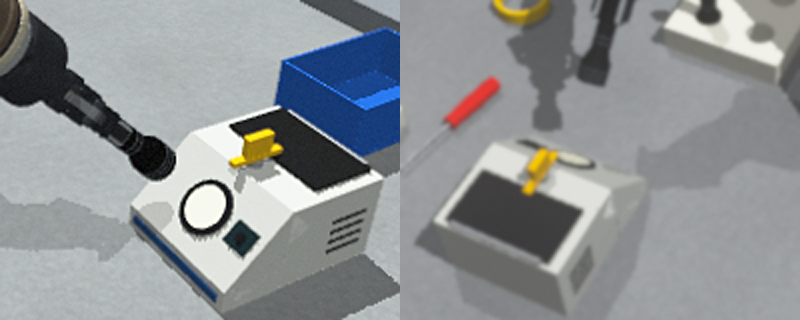

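View pics/wrist6.png

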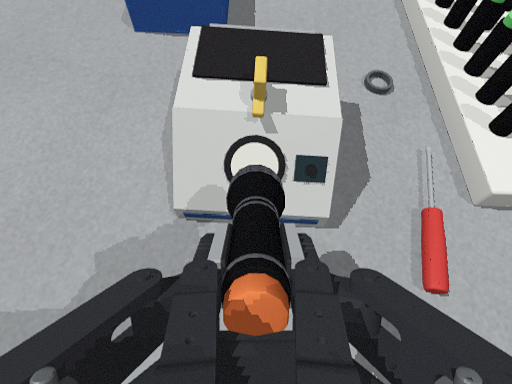

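The wrist and scene views show the torch along the tool axis, pointing at the window. Its ring is at about (255,162) in the wrist view. I'll fit the torch axis and lens from depth, and remeasure the window.

```bash
cat > t.py <<'E'
from h import *
import sys
from scipy.optimize import least_squares
tag=sys.argv[1]
o=env.get_obs(); T=np.array(o['eef_pos']); R=np.array(o['ee_rot'])
Wc=np.array([.5908,.1525,.0725]); n=np.array([-.0234,-.7067,.7071])
pts=[]
for f in ['scene','wrist','side']:
    im,d,c=load(f+tag); ys,xs=np.nonzero((d>0)&(im.max(2)<90)); P=bydepth(c,np.c_[xs,ys],d[ys,xs]); L=(P-T)@R
    k=(L[:,2]>8)&0 if 0 else (L[:,2]>.006)&(L[:,2]<.10)&(np.hypot(L[:,0],L[:,1])<.030)
    L=L[k]; print(f,len(L)); 
    if len(L)<20: continue
    print('  zmax pct',np.percentile(L[:,2],[95,98,99.5]).round(4))
    if f!='side': pts.append((f,L))
for sel in [['scene'],['wrist'],['scene','wrist']]:
    L=np.vstack([l for f,l in pts if f in sel])
    def res(p,L=L):
        # p: offset x,y at z=.04 ; slopes ; lens z
        r=np.hypot(L[:,0]-p[0]-p[2]*(L[:,2]-.04),L[:,1]-p[1]-p[3]*(L[:,2]-.04))
        s=p[4]-L[:,2]
        R_=np.where(s<.028,.020,np.where(s<.044,.020-(s-.028)/.016*.007,.013))
        return r-R_
    b=least_squares(res,[0,0,0,0,.083],loss='soft_l1',f_scale=.001,diff_step=1e-4)
    p=b.x; print(sel,'off mm',(p[:2]*1e3).round(2),'slope deg',np.degrees(p[2:4]).round(2),'lens z',p[4].round(4),'rms',np.sqrt(np.mean(res(p)**2)).round(4))
    lens=T+R@np.array([p[0]+p[2]*(p[4]-.04),p[1]+p[3]*(p[4]-.04),p[4]]); ax=R@np.array([p[2],p[3],1]); ax/=np.linalg.norm(ax)
    e=lens-Wc; print('   lens',lens.round(4),'axis',ax.round(3),'dist',(e@n).round(4),'lateral',(e-(e@n)*n).round(4),'ang',np.degrees(np.arccos(-ax@n)).round(2))
lens=T+R[:,2]*.083; e=lens-Wc; print('nominal dist',(e@n).round(4),'lat',(e-(e@n)*n).round(4),'ang',np.degrees(np.arccos(-R[:,2]@n)).round(2), 'lat in tool',(R.T@(e-(e@n)*n)).round(4))
E
python3 t.py 6
cat > win.py <<'E'
from h import *
import sys
for f in sys.argv[1:]:
    im,d,c=load(f); g=im.min(2)
    ys,xs=np.nonzero(d>0); P=bydepth(c,np.c_[xs,ys],d[ys,xs])
    # points on sloping face: y - z ~ .08
    k=(abs(P[:,1]-P[:,2]-.08)<.006)&(P[:,2]>.035)&(P[:,2]<.105)&(abs(P[:,0]-.591)<.085)
    Q=P[k]; m=im[ys[k],xs[k]].max(1)
    mu=Q.mean(0)
    q=Q
    for it in range(5):
        mu=q.mean(0);nn=np.linalg.svd(q-mu,full_matrices=False)[2][2]; nn*=np.sign(nn[2]); q=Q[abs((Q-mu)@nn)<.0025]
    # dark pixels cast onto plane
    dm=np.zeros(g.shape,np.uint8); dm[ys[k],xs[k]]=(m<75)
    o,v=rays(c,np.argwhere(dm)[:,::-1]); t=((mu-o)@nn)/(v@nn); X=o+v*t[:,None]
    sel=(abs(X[:,0]-.59)<.045); X=X[sel]
    u=np.cross(nn,[0,0,1]);u/=np.linalg.norm(u);w=np.cross(nn,u); A=np.c_[(X-mu)@u,(X-mu)@w]
    # ring mean radius 30
    from scipy.optimize import least_squares
    b=least_squares(lambda p:np.hypot(A[:,0]-p[0],A[:,1]-p[1])-.030,[0,0],loss='soft_l1',f_scale=.003); ctr=mu+u*b.x[0]+w*b.x[1]
    r=np.hypot(*(A-b.x).T); print(f,'n',nn.round(4),len(q),'ctr',ctr.round(4),'ring r pct',np.percentile(r,[5,50,95]).round(4),len(A))
E
python3 win.py scene0 w1 wrist6 scene6
```

```text
scene 433
  zmax pct [0.0751 0.0777 0.0793]
wrist 2423
  zmax pct [0.0697 0.0754 0.0805]
side 327
  zmax pct [0.0778 0.08   0.081 ]
['scene'] off mm [-1.69 -0.46] slope deg [-0.26 -0.39] lens z 0.0824 rms 0.0011
   lens [0.5875 0.0781 0.1548] axis [ 0.02   0.712 -0.702] dist 0.1109 lateral [-0.0007  0.0039  0.0039] ang 0.56
['wrist'] off mm [-0.82 -0.54] slope deg [-0.05  0.01] lens z 0.083 rms 0.0003
   lens [0.5886 0.0783 0.1543] axis [ 0.024  0.707 -0.707] dist 0.1103 lateral [0.0003 0.0038 0.0038] ang 0.35
['scene', 'wrist'] off mm [-0.93 -0.55] slope deg [-0.19 -0.01] lens z 0.083 rms 0.0006
   lens [0.5883 0.0784 0.1543] axis [ 0.021  0.707 -0.707] dist 0.1103 lateral [0.0001 0.0038 0.0038] ang 0.37
nominal dist 0.1103 lat [0.0012 0.0034 0.0035] ang 0.36 lat in tool [ 0.0014 -0.0048 -0.    ]
scene0 n [-0.0219 -0.7033  0.7105] 1941 ctr [0.5875 0.151  0.0711] ring r pct [0.027  0.0311 0.034 ] 116
w1 n [-0.0275 -0.7065  0.7071] 6345 ctr [0.5895 0.1489 0.0688] ring r pct [0.0263 0.0318 0.0351] 534
wrist6 n [-0.0265 -0.7059  0.7078] 9310 ctr [0.5901 0.1509 0.0707] ring r pct [0.027  0.0302 0.0331] 497
scene6 n [-0.019  -0.7016  0.7123] 1899 ctr [0.5876 0.1508 0.0709] ring r pct [0.0274 0.0309 0.0338] 97
```

The torch axis matches the tool axis, with the lens 83 mm beyond the TCP. It needs about 60 mm of advance and 5.4 mm down-slope (tool +y).

>>> drive_tool(
  moves=[
    [-1.2,5.4,10,0,0,0],
    [0,0,20,0,0,0],
    [0,0,20,0,0,0],
    [0,0,10,0,0,0],
    [0,0,0,0,0,0],
  ],
)

```text
t: 14.18
eef_pos: [0.5867, 0.0584, 0.1645]
ee_rot: [[0.999, 0.037, 0.022], [0.011, -0.706, 0.708], [0.042, -0.707, -0.706]]
wrist_force: [-0.0, 0.3, -1.1]
opening: 0.0235
```

>>> drive_tool(
  moves=[
    [0,0,0,0,0,0],
    [0,0,0,0,0,0],
    [0,0,0,0,0,0],
  ],
)

```text
t: 14.55
eef_pos: [0.5874, 0.0574, 0.1651]
ee_rot: [[0.999, 0.037, 0.024], [0.009, -0.707, 0.707], [0.043, -0.707, -0.706]]
wrist_force: [0.6, -0.3, -2.3]
opening: 0.0235
```

```bash
python3 - <<'E'
from h import *
for n in ['scene','side','wrist']: snap(n,n+'7')
o=env.get_obs()
for k in ['t','joints','eef_pos','ee_rot','wrist_force','opening','qd']: print(k,np.round(o[k],4).tolist())
E
python3 t.py 7; python3 win.py scene7
python3 - <<'E'
import cv2,numpy as np
a=cv2.imread('pics/scene7.png')[110:270,250:450]; b=cv2.imread('pics/side7.png')[150:310,100:300]
cv2.imwrite('pics/c7.png',np.hstack([cv2.resize(a,(400,320),interpolation=cv2.INTER_CUBIC),cv2.resize(b,(400,320),interpolation=cv2.INTER_CUBIC)]))
E
```

```text
t 14.7
joints [50.5337, 45.3658, -55.1803, 99.7818, -11.6144, 53.1425, 13.2246]
eef_pos [0.5872, 0.0577, 0.165]
ee_rot [[0.999, 0.0367, 0.0235], [0.0093, -0.7065, 0.7076], [0.0426, -0.7067, -0.7062]]
wrist_force [-0.1993, -0.1295, -2.2421]
opening 0.024
qd [-0.045, -0.0115, 0.0216, -0.0647, -0.007, -0.1079, -0.0605]
scene 385
  zmax pct [0.0755 0.0788 0.0802]
wrist 2428
  zmax pct [0.0692 0.0751 0.0799]
side 326
  zmax pct [0.0771 0.0788 0.0799]
['scene'] off mm [-1.45 -0.07] slope deg [-0.    0.15] lens z 0.0825 rms 0.0011
   lens [0.5877 0.116  0.1066] axis [ 0.024  0.706 -0.708] dist 0.05 lateral [-0.002  -0.0012 -0.0012] ang 0.36
['wrist'] off mm [-0.83 -0.55] slope deg [-0.07  0.04] lens z 0.083 rms 0.0003
   lens [0.5882 0.1168 0.1067] axis [ 0.022  0.707 -0.707] dist 0.0495 lateral [-0.0014 -0.0008 -0.0008] ang 0.36
['scene', 'wrist'] off mm [-0.91 -0.52] slope deg [-0.12  0.07] lens z 0.083 rms 0.0005
   lens [0.5881 0.1167 0.1067] axis [ 0.021  0.707 -0.707] dist 0.0495 lateral [-0.0015 -0.0008 -0.0009] ang 0.37
nominal dist 0.0495 lat [-0.0005 -0.0011 -0.0011] ang 0.36 lat in tool [-0.0006  0.0016 -0.    ]
scene7 n [-0.0222 -0.7022  0.7116] 1669 ctr [0.5874 0.151  0.0711] ring r pct [0.027  0.0299 0.0339] 96
```

View pics/c7.png

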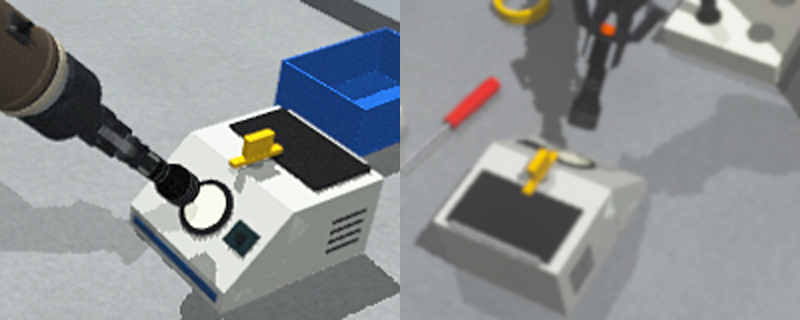

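View pics/scene7.png

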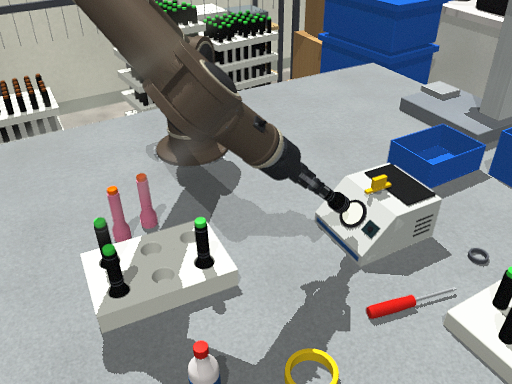

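All checks agree to within about 2 mm and 0.4°, and nothing is touching. I'm handing in.

```bash
python3 -c "
from cell import env
print(env.close_job())"
```

```text
the job is handed in; nothing more can be done
None
```

I turned the yellow turnbutton fully across the lid's edge, then drew out the orange-capped torch. The arm now holds that torch still and tilted at the window. The job was handed in at about 14.7 s.

- **Turnbutton:** it was turned until the tool felt the stop (about 1 N·m). Afterwards the bar lay parallel to the meter's front-to-back axis (bar 88.3°, axis 88.2°), with the lid shut.
- **Torch:** the lens is 49.5–50 mm from the window. Its axis is within 0.4° of square to the window, and about 1–2 mm off its middle. No part of it touches the meter.
- **Other torches:** the three green-capped torches are still standing in the tray.
- **Disagreement:** the cameras put the window's middle about 2 mm lower down the slope than the stated 73 mm height, and differ by about 2 mm sideways. I aimed between these values.
- **Gripper reading:** it showed 23.5 mm on the 26 mm barrel. The depth fit still put the lens 83 mm beyond the fingertips, as planned.

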